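Weigh down the straightedge on the lining board

ROBOT

A 7-joint arm with a two-finger parallel gripper is mounted at the origin on the work surface. World frame = base frame: x ahead of the robot, y to its left, z up, the work surface at z = 0. Lengths are in m, angles in rad, forces in N, time in s.
With the tool pointing down it reaches from about 0.4 to 0.85 m from the base axis. Payload 10.4 kg.
Tool frame: the origin (TCP) lies at the very end of the fingers, on their centre line; the grasp point (between the pads) lies 19 mm behind it; z points along the fingers, y is the line along which they close (so a half turn about z gives the same grasp; the last joint's range is limited). The gripper opens to 87 mm and grips with 3 to 60 N. Pads are 19 mm wide; open, the fingers measure 117 mm over their backs; the gripper's body (75 mm by 190 mm) begins 51 mm behind the grasp point.
Start: joints at [-1.284, 0.332, -0.065, 1.46, 0.022, 1.35, -0.088], TCP at [0.191, 0.595, 0.223] pointing down, gripper open.
Joint ranges: [-2.6, 2.6], [-0.5, 2.12], [-1.47, 1.34], [0.16, 2.42], [-1.27, 4.41], [0.06, 2.06], [-2.6, 2.6]. Speed limits (rad/s): [2.22, 2.22, 2.79, 2.79, 3.14, 3.14, 3.14].

INTERFACE

Orientations are given as a unit quaternion [x, y, z, w].
In Python, from bench import read_state, cams, workorder gives the robot as it stands.
- The arm moves only by the shell command python3 -m crank 'ROWS' [FORCE]. ROWS is text: rows parted by semicolons, each of 5 numbers parted by spaces: the shift along the tool's x, y, z scaled (see below), then the turn about the tool's z scaled (see below), then the opening, from -1 (shut) to 1 (fully open). In form: dx dy dz yaw jaw; .... A call has 1 to 10 rows; each row shifts and turns the commanded pose from where the row before left it, along the tool's axes as they then stand; what a row does not reach is not made up. The controller multiplies each number of a shift by 200 mm and each number of a turn by 90 degrees. A row lasts 1/10 s, in which the tool goes at most 50 mm and 8.59 degrees, less where a joint would pass 70% of its speed; a pose out of reach is approached as far as the arm can. A call with a number of a shift or a turn outside -1 to 1 is refused whole. A call with a gripper value outside its range is refused whole. The fingers move at their own pace and stop on an object; FORCE is the grip in N (left out, the last holds). Time passes only in rows, so rows that do not move let the fingers close. It gives the time, the measured TCP pose, the force, the opening and the grip force at its end, in the units of the state.
- read_state(): the state, without advancing time (a new reading comes with each control period).
- cams.camera(name): name is "side" or "top"; returns a dict with "img" (420x560x3 uint8, blue, green, red), "K" (3x3 intrinsics, pixels), "dist" ([k1, k2, p1, p2, k3] as OpenCV has them; the pictures are not rectified), "xyz" and "attitude" of the camera in the world. Camera axes: x right, y down, z forward; pixel columns grow to the right and rows downward; lengths in m; the calibration is good to about 2 mm. A picture is of the moment at which its call begins. There is no depth.
- workorder.close_job(): hands the job in; it is judged then, once.
The state is a dict: "time": time; "joint_positions": joint angles; "joint_vel": joint speeds; "joint_torque": joint torques, N m; "ee_pos": TCP position; "eef_rot": TCP orientation; "ft_force": force on the tool from outside, world axes, zero at the start; "torque": the same for the moment, N m; "width": finger opening in m; "grip_force": force on a finger pad.
Only numpy, scipy, OpenCV 4.12 (cv2) and the standard library are available. Lean on these libraries where they do the work, as an engineer would, in place of code of your own. Each camera call takes 0.05 s, during which the arm holds its last target. There are 200 camera calls.

TASK

First lay the aluminium straightedge flat on the table, flush against the long edge of the plywood board that faces the robot and roughly centred on it, while the weights still hang on their hooks. Then lift every pattern weight off its hook and stand it upright on top of the straightedge, on its centreline and away from the ends, so that at the end the straightedge is still flush and held down by all the weights. Leave the thread cone, the tin and the chalk where they are.

Things in the scene. Friction and masses are not known exactly. Their poses are not given: they have to be found in the camera images.
- board: lining board of plywood fixed flat on the table, 100 mm (x) x 240 mm (y, long) x 12 mm thick. Origin: centre of its underside, on the table. Its long edge that faces the robot is the face at x = -50 mm in its own frame. It may stand on the left or the right.
- rule: loose aluminium straightedge (flat bar with a scale and a dark dot at one end), 280 mm long (its x) x 50 mm wide (its y) x 12 mm thick, 0.32 to 0.52 kg; it slides on the table under a push of 2 to 8 N, more when weighted. Origin: centre of its underside; z up. Either long side may go against the board.
- rack: fixed wooden rack: bar 310 mm wide (y), 20 mm deep, top at z 162 mm, on end posts. Origin: on the table under the bar's middle. Four flat level hooks 18 mm wide at y = -127.5, -42.5, 42.5, 127.5 mm reach to -x (to the robot) from x = -10 to -64 mm, top at z 150 mm; at the end a lip, x = -60 to -64, rises 12 mm more. Handles rest behind the lips: lift over 12 mm, then out to -x.
- weight_a: pattern weight, hanging on a rack hook at the start (None if absent): steel block 50 (x) x 44 (y) x 18 mm high with a rigid stirrup handle: two legs 40 mm high, outer faces 41 mm and inner 30 mm apart in y, 14 mm wide in x, joined by a 6 mm crossbar, top 58 mm above the underside. 0.24 to 0.39 kg. Origin: centre of underside; z up, x along the hook. Pinch the legs from above, across y.
- weight_b: pattern weight, hanging on a rack hook at the start (None if absent): steel block 50 (x) x 44 (y) x 18 mm high with a rigid stirrup handle: two legs 40 mm high, outer faces 41 mm and inner 30 mm apart in y, 14 mm wide in x, joined by a 6 mm crossbar, top 58 mm above the underside. 0.24 to 0.39 kg. Origin: centre of underside; z up, x along the hook. Pinch the legs from above, across y.
- weight_c: pattern weight, hanging on a rack hook at the start (None if absent): steel block 50 (x) x 44 (y) x 18 mm high with a rigid stirrup handle: two legs 40 mm high, outer faces 41 mm and inner 30 mm apart in y, 14 mm wide in x, joined by a 6 mm crossbar, top 58 mm above the underside. 0.24 to 0.39 kg. Origin: centre of underside; z up, x along the hook. Pinch the legs from above, across y.
- weight_d: pattern weight, hanging on a rack hook at the start (None if absent): steel block 50 (x) x 44 (y) x 18 mm high with a rigid stirrup handle: two legs 40 mm high, outer faces 41 mm and inner 30 mm apart in y, 14 mm wide in x, joined by a 6 mm crossbar, top 58 mm above the underside. 0.24 to 0.39 kg. Origin: centre of underside; z up, x along the hook. Pinch the legs from above, across y.
- cone: yellow thread cone standing on the table, 60 mm across the foot, 115 mm high: to be left alone. Origin: centre of its underside.
- tin: round metal pin tin standing on the table, 56 mm across, 45 mm high: to be left alone. Origin: centre of its underside.
- chalk: stick of green tailor's chalk lying on the table, 70 x 14 x 12 mm: to be left alone. Origin: centre of its underside.
There are look-alikes about, which are no part of the job. What is shaped like the weight_a but pink or red is not meant.

How it is judged:
On the way:
1. the straightedge lies on the table flush against the board's long edge facing the robot, while all the weights still hang (x of rule in the frame of board between -0.0785 and -0.0715 m and y of rule in the frame of board between -0.04 and 0.04 m and angle between the x axis of rule and the y axis of board, either way round below 0.025 rad and height (world z) of rule below 0.005 m and angle between rule's own z axis and vertical below 0.05 rad and height (world z) of each of weight_a, weight_b, weight_c, weight_d above 0.08 m), for 0.3 s.
At the end, for the whole second after the job is handed in: The straightedge lies flush on the board's robot-facing long edge (gap under 3.5 mm, parallel within 0.025 rad, centred within 40 mm); every weight present stands upright on it, within 18 mm of its centreline and 130 mm of its middle; all at rest (x of rule in the frame of board between -0.0785 and -0.0715 m and y of rule in the frame of board between -0.04 and 0.04 m and angle between the x axis of rule and the y axis of board, either way round below 0.025 rad and height (world z) of rule below 0.005 m and angle between rule's own z axis and vertical below 0.05 rad and linear speed of each of rule, weight_a, weight_b, weight_c, weight_d below 0.02 m/s and y of weight_a in the frame of rule between -0.018 and 0.018 m and x of weight_a in the frame of rule between -0.13 and 0.13 m and z of weight_a in the frame of rule between 0.008 and 0.016 m and angle between each of weight_a, weight_b, weight_c, weight_d's own z axis and vertical below 0.1 rad and y of weight_b in the frame of rule between -0.018 and 0.018 m and x of weight_b in the frame of rule between -0.13 and 0.13 m and z of weight_b in the frame of rule between 0.008 and 0.016 m and y of weight_c in the frame of rule between -0.018 and 0.018 m and x of weight_c in the frame of rule between -0.13 and 0.13 m and z of weight_c in the frame of rule between 0.008 and 0.016 m and y of weight_d in the frame of rule between -0.018 and 0.018 m and x of weight_d in the frame of rule between -0.13 and 0.13 m and z of weight_d in the frame of rule between 0.008 and 0.016 m); the robot touches nothing.
It fails at once if the cone is disturbed (moved over 20 mm) (distance of cone from where it was at the start of the episode above 0.02 m).
It fails at once if the tin is disturbed (moved over 20 mm) (distance of tin from where it was at the start of the episode above 0.02 m).
It fails at once if the chalk is disturbed (moved over 20 mm) (distance of chalk from where it was at the start of the episode above 0.02 m).
Of weight_a, weight_b, weight_c, weight_d only 3 to 4 are there at a start; the rules pass over those that are not, and their reading is None.
At some moment in a run one of rule may be knocked a few centimetres aside while the robot is not near it.
Once in a run the grip may slacken for a moment while it holds something.
It also fails if it takes over 210 s, if anything falls off the work surface, if the arm or the gripper's body presses on something with over 40 N, if the wrist force passes 120 N, or if a joint passes its speed limit or range.

## Working session

There is one attempt and no reset: what is moved stays moved. The work goes in short steps, Python scripts to look and compute and a shell command to move; the robot and the scene stay as the last step left them, time stands still between calls to the robot, and variables do not carry over. Pictures are saved under pics/ and viewed, at most 14 in all, crops included, and the job is handed in when it is done.

```bash
ls; mkdir -p pics; cat > h.py <<'E'
import numpy as np,cv2
from bench import read_state,cams,workorder
from scipy.spatial.transform import Rotation as R
def snap(n,f=None):
    c=cams.camera(n)
    if f: cv2.imwrite('pics/'+f,c['img'])
    return c
def ray(c,uv):
    p=cv2.undistortPoints(np.array(uv,float).reshape(-1,1,2),np.array(c['K']),np.array(c['dist'])).reshape(-1,2)
    return np.c_[p,np.ones(len(p))]@rot(c).T
def rot(c):
    a=np.array(c['attitude'],float)
    return R.from_quat(a).as_matrix() if a.size==4 else a.reshape(3,3)
def atz(c,uv,z):
    d=ray(c,uv);o=np.array(c['xyz']);return o+d*((z-o[2])/d[:,2])[:,None]
def proj(c,P):
    r=rot(c).T;t=-r@np.array(c['xyz'])
    return cv2.projectPoints(np.array(P,float).reshape(-1,1,3),cv2.Rodrigues(r)[0],t,np.array(c['K']),np.array(c['dist']))[0].reshape(-1,2)
def tri(c1,u1,c2,u2):
    d1=ray(c1,[u1])[0];d2=ray(c2,[u2])[0];A=np.c_[d1,-d2]
    o1,o2=np.array(c1['xyz']),np.array(c2['xyz'])
    s=np.linalg.lstsq(A,o2-o1,rcond=None)[0];p,q=o1+s[0]*d1,o2+s[1]*d2
    return (p+q)/2,np.linalg.norm(p-q)
def st():
    s=read_state();r=R.from_quat(s['eef_rot'])
    print('t',s['time'],'p',np.round(s['ee_pos'],4),'xax',np.round(r.as_matrix()[:,0],3),'yax',np.round(r.as_matrix()[:,1],3),'zax',np.round(r.as_matrix()[:,2],3),'F',np.round(s['ft_force'],1),'w',s['width'],s['grip_force']);return s
def delta(P,yaw=None):
    "shift in tool axes, scaled /0.2, from measured pose"
    s=read_state();r=R.from_quat(s['eef_rot']);return np.round(r.inv().apply(np.array(P)-s['ee_pos'])/0.2,3)
E
python3 - <<'E'
from h import *
s=st()
for n in('top','side'):
    c=snap(n,n+'0.png');print(n,c['xyz'],c['attitude'],np.round(c['K'],1).tolist(),c['dist'])
E
```

```text
pics
t 0.0 p [0.1904 0.5949 0.2218] xax [-0.952  0.305 -0.   ] yax [ 0.305  0.952 -0.001] zax [-0.    -0.001 -1.   ] F [ 0.4 -0.5  1.3] w 0.08722444148928972 0.0
top [ 0.44474817 -0.01879292  1.36059884] [ 0.71453705 -0.6983283   0.02638705 -0.03283479] [[437.8, 0.0, 276.1], [0.0, 437.8, 204.9], [0.0, 0.0, 1.0]] [0.01445649 0.         0.         0.         0.        ]
side [ 0.50213038 -1.07946939  0.97982195] [ 0.90025134 -0.03724694  0.00869211 -0.43368725] [[493.0, 0.0, 277.9], [0.0, 493.0, 204.0], [0.0, 0.0, 1.0]] [-0.13496618  0.          0.          0.          0.        ]
```

View pics/top0.png

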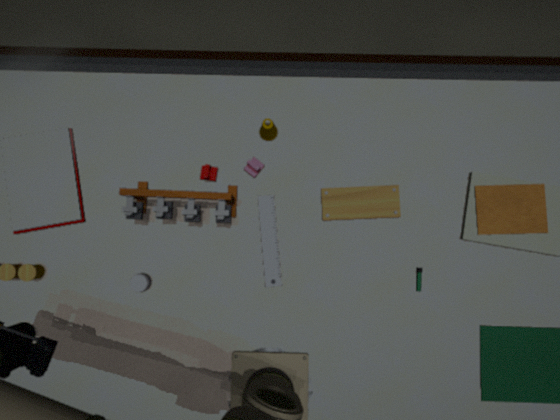

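View pics/side0.png

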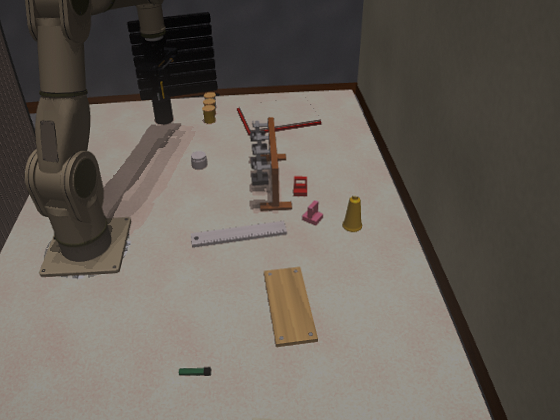

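The top view shows the rule at about (268,240), the board at (360,203), and the rack at (180,195) with four grey weights at (132,208), (163,209), (192,211) and (223,212). The red (209,172) and pink (254,167) look-alikes are not meant. The cone is at (268,130), the tin at (141,282) and the chalk at (419,279). I'll enlarge the weights and the rule to confirm.

```bash
python3 - <<'E'
import cv2,numpy as np
a=cv2.imread('pics/top0.png');b=cv2.imread('pics/side0.png')
g=lambda im:cv2.convertScaleAbs(im,alpha=1.6)
A=cv2.resize(g(a[170:300,110:300]),None,fx=4.2,fy=4.2,interpolation=cv2.INTER_CUBIC);cv2.imwrite('pics/c1.png',A)
B=cv2.resize(g(b[105:250,180:330]),None,fx=4.1,fy=4.1,interpolation=cv2.INTER_CUBIC)
cv2.imwrite('pics/c2.png',B)
E
```

```text
(no output)
```

View pics/c1.png

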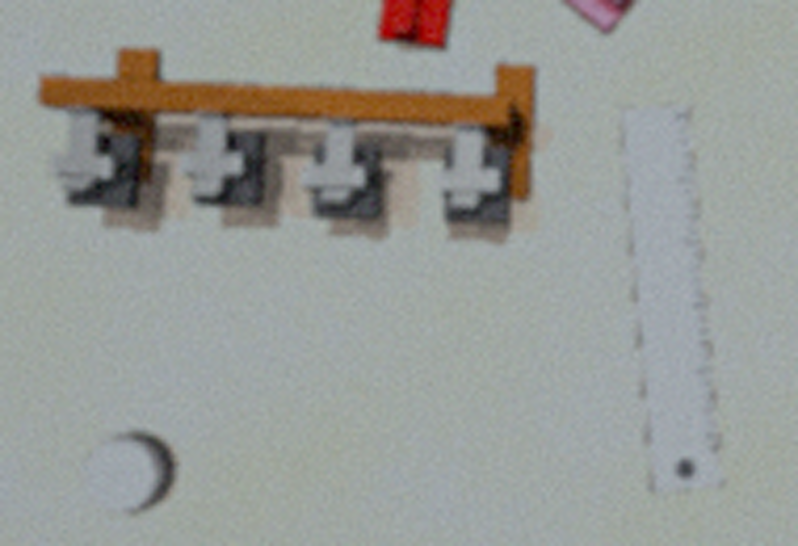

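View pics/c2.png

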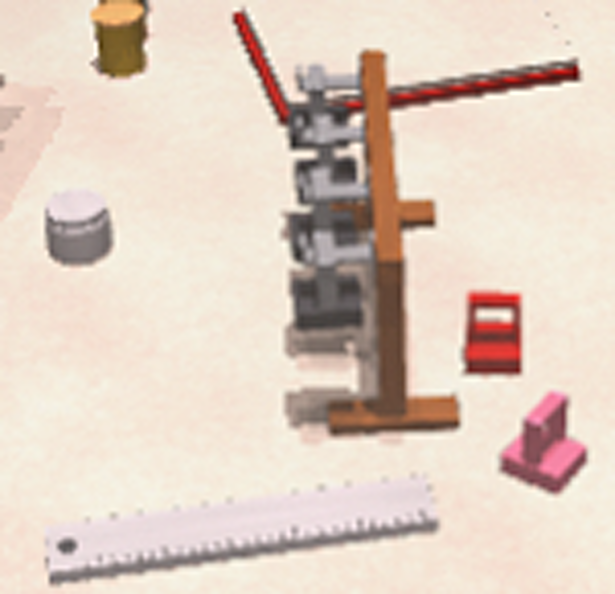

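Confirmed: four grey steel weights hang on the hooks, at crop px (85,163), (215,160), (333,173) and (470,184). The rule's dark dot is at its robot-side end. Next I'll compute the poses.

```bash
python3 - <<'E'
from h import *
c=snap('top');s=snap('side')
f1=lambda p:np.array(p)/4.2+[110,170]
f2=lambda p:np.array(p)/4.1+[180,105]
ru=atz(c,f1([(625,107),(690,107),(720,487),(655,490)]),.012);print('rule top',ru.round(4).tolist())
rs=atz(s,f2([(48,568),(428,480),(437,524),(50,580)]),.012);print('rule side',rs.round(4).tolist())
for cc in(c,s):
    hsv=cv2.cvtColor(cc['img'],cv2.COLOR_BGR2HSV);m=cv2.inRange(hsv,(14,70,60),(35,255,255));m=cv2.morphologyEx(m,3,np.ones((5,5)))
    n,l,a,_=cv2.connectedComponentsWithStats(m)
    for i in range(1,n):
        if a[i,4]>1200:
            k=cv2.findContours((l==i).astype('u1'),0,2)[0][0];r=cv2.minAreaRect(k);b=cv2.boxPoints(r)
            print(r, atz(cc,b,.012).round(4).tolist())
print('bar ends',atz(c,f1([(40,92),(525,110)]),.162).round(4).tolist())
print('crossbars',atz(c,f1([(85,163),(215,160),(333,173),(471,184)]),.156).round(4).tolist())
top=[(85,163),(215,160),(333,173),(471,184)];sd=[(318,75),(330,128),(333,182),(335,243)]
for a in top:
  print([ (np.round(tri(c,f1(a),s,f2(b))[0],3).tolist(),round(tri(c,f1(a),s,f2(b))[1],3)) for b in sd])
for n,uv,z in(('tin',(129,470),.045),('cone',None,0)):
    if uv: print(n,atz(c,[f1(uv)],z).round(3))
print('cone',atz(c,[(268,132)],.05).round(3),'chalk',atz(c,[(419,279)],.012).round(3),'lookalikes',atz(c,[(209,172),(254,167)],.03).round(3).tolist())
E
```

```text
rule top [[0.5858, 0.0492, 0.012], [0.5869, 0.0013, 0.012], [0.3107, -0.027, 0.012], [0.3074, 0.02, 0.012]]
rule side [[0.3151, -0.0274, 0.012], [0.5894, 0.0424, 0.012], [0.5917, -0.0063, 0.012], [0.3173, -0.0399, 0.012]]
((360.340576171875, 202.4399871826172), (32.10216522216797, 78.20523071289062), 87.43623352050781) [[0.6129, -0.1415, 0.012], [0.6291, -0.3826, 0.012], [0.5298, -0.387, 0.012], [0.5135, -0.1474, 0.012]]
((510.9808044433594, 208.8291015625), (49.40840530395508, 71.25662994384766), 88.36341857910156) [[0.6326, -0.6156, 0.012], [0.6436, -0.8321, 0.012], [0.4921, -0.8321, 0.012], [0.4807, -0.6176, 0.012]]
((50.1491584777832, 44.97037887573242), (94.35627746582031, 40.61760711669922), 84.20720672607422) [[-1.2092, 2.8821, 0.012], [-0.8742, 2.8749, 0.012], [-0.3124, 1.0841, 0.012], [-0.5095, 1.0755, 0.012]]
((48.5, 144.0), (92.0, 47.0), 90.0) [[-0.5456, 1.0395, 0.012], [-0.3041, 0.997, 0.012], [-0.1131, 0.2738, 0.012], [-0.2868, 0.2918, 0.012]]
((290.4358215332031, 305.76702880859375), (78.402099609375, 42.53091812133789), 80.31121826171875) [[0.5146, -0.1528, 0.012], [0.
[... 388 characters left out ...]
72, -0.063], np.float64(0.001))]
[([0.527, 0.296, 0.212], np.float64(0.002)), ([0.533, 0.311, 0.154], np.float64(0.006)), ([0.535, 0.328, 0.093], np.float64(0.002)), ([0.538, 0.348, 0.02], np.float64(0.003))]
[([0.521, 0.212, 0.258], np.float64(0.01)), ([0.526, 0.222, 0.207], np.float64(0.014)), ([0.529, 0.234, 0.152], np.float64(0.011)), ([0.531, 0.247, 0.087], np.float64(0.007))]
[([0.516, 0.122, 0.308], np.float64(0.016)), ([0.521, 0.128, 0.263], np.float64(0.02)), ([0.523, 0.134, 0.215], np.float64(0.018)), ([0.524, 0.142, 0.158], np.float64(0.014))]
tin [[0.316 0.392 0.045]]
cone [[0.777 0.024 0.05 ]] chalk [[ 0.342 -0.444  0.012]] lookalikes [[0.653, 0.203, 0.03], [0.672, 0.065, 0.03]]
```

```bash
cat >> h.py <<'E'
def plan(P,ydeg):
    "yaw units first, then shift units in the axes after the yaw; world y-axis angle ydeg"
    s=read_state();m=R.from_quat(s['eef_rot']).as_matrix();cur=np.degrees(np.arctan2(m[1,1],m[0,1]))
    w=(ydeg-cur+180)%360-180;a=np.radians(cur+w);y=np.array([np.cos(a),np.sin(a),0]);x=np.array([-y[1],y[0],0])
    d=np.array(P)-s['ee_pos'];print('cur',np.round(s['ee_pos'],4).tolist(),round(cur,2),'t',round(s['time'],1),'yaw',round(-w/90,4),'shift',np.round([d@x/.2,d@y/.2,-d[2]/.2],3).tolist(),'F',np.round(s['ft_force'],1),'w',round(s['width'],4),round(s['grip_force'],1))
E
python3 -m crank '0 0 0 -0.0877 0.8;0 0 0 -0.0877 0.8;0 0 0 -0.0877 0.8;-0.06 -0.19 0 0 0.8;-0.06 -0.19 0 0 0.8;-0.06 -0.19 0 0 0.8;-0.06 -0.19 0 0 0.8;-0.06 -0.19 0 0 0.8;-0.06 -0.19 0 0 0.8;-0.06 -0.19 0 0 0.8' 30
python3 -c "
from h import *
plan([.4475,.011,.1],95.9)"
```

```text
time: 1.2
ee_pos: [0.3019, 0.3377, 0.2225]
eef_rot: [-0.052, 0.999, 0.0, -0.0]
ft_force: [1.2, -0.6, -0.3]
width: 0.0782
grip_force: 0.0
cur [0.3019, 0.3377, 0.2225] 95.93 t 1.2 yaw 0.0003 shift [-0.556, -1.7, 0.612] F [ 1.2 -0.6 -0.3] w 0.0782 0.0
```

```bash
python3 -m crank '-0.056 -0.17 0 0 0.8;-0.056 -0.17 0 0 0.8;-0.056 -0.17 0 0 0.8;-0.056 -0.17 0 0 0.8;-0.056 -0.17 0.1 0 0.8;-0.056 -0.17 0.1 0 0.8;-0.056 -0.17 0.1 0 0.8;-0.056 -0.17 0.1 0 0.8;-0.056 -0.17 0.1 0 0.8;-0.056 -0.17 0.1 0 0.8' 30
python3 - <<'E'
from h import *
plan([.4475,.011,.004],95.9)
snap('top','t1.png');c=snap('side','s1.png')
a=cv2.imread('pics/t1.png')
b=c['img'];cv2.imwrite('pics/c3.png',cv2.resize(np.hstack([cv2.convertScaleAbs(a[180:300,220:420],alpha=1.5)[:, :150],b[150:270,180:310]]),None,fx=2.8,fy=2.8,interpolation=cv2.INTER_CUBIC))
E
```

```text
time: 2.2
ee_pos: [0.4485, 0.0114, 0.102]
eef_rot: [-0.052, 0.999, 0.0, 0.0]
ft_force: [1.2, 1.2, 0.0]
width: 0.0784
grip_force: 0.0
cur [0.4485, 0.0114, 0.102] 95.94 t 2.2 yaw 0.0005 shift [0.005, -0.001, 0.49] F [1.2 1.2 0. ] w 0.0784 0.0
```

View pics/c3.png

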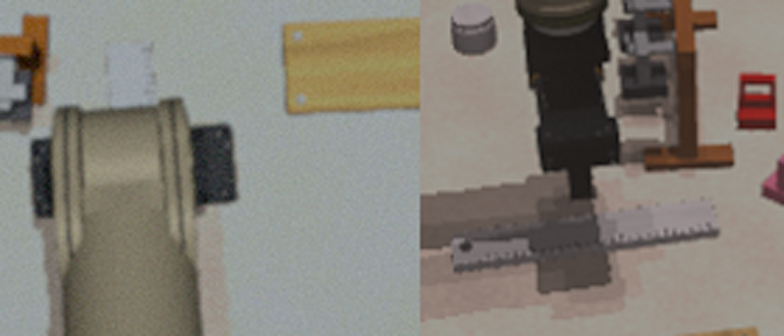

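The gripper is centred over the rule, which hasn't moved (side crop (460,245) to (715,210)). Next: descend and grip.

```bash
python3 -m crank '0 0 0.15 0 0.8;0 0 0.15 0 0.8;0 0 0.12 0 0.8;0 0 0.07 0 0.8;0 0 0 0 0;0 0 0 0 0;0 0 0 0 0;0 0 0 0 0;0 0 0 0 0' 40
python3 -m crank '0 0 -0.05 0 0;0 0 -0.1 0 0;0 0 -0.05 0 0;0 0 0 0 0' 40
```

```text
time: 3.2
ee_pos: [0.4488, 0.0126, 0.0054]
eef_rot: [-0.052, 0.999, 0.0, 0.001]
ft_force: [-1.1, -3.2, 6.6]
width: 0.0495
grip_force: 40.0
time: 3.6
ee_pos: [0.449, 0.0131, 0.0459]
eef_rot: [-0.052, 0.999, 0.001, 0.001]
ft_force: [0.4, 1.0, -3.1]
width: 0.0492
grip_force: 40.0
```

```bash
python3 -c "
from h import *
plan([.4685,-.2715,.03],95.93)"
```

```text
cur [0.449, 0.0131, 0.0459] 95.94 t 3.6 yaw 0.0001 shift [0.05, -1.426, 0.08] F [ 0.4  1.  -3.1] w 0.0492 40.0
```

```bash
python3 -m crank '0.005 -0.1 0 0 0;0.005 -0.15 0 0 0;0.005 -0.19 0 0 0;0.005 -0.19 0 0 0;0.005 -0.19 0 0 0;0.005 -0.19 0 0 0;0.005 -0.19 0 0 0;0.005 -0.15 0 0 0;0.005 -0.076 0 0 0;0.005 0 0 0 0' 40
python3 -m crank '0 0 0 0.085 0;0 0 0 0.085 0;0 0 0 0.085 0;0 0 0 0.085 0;0 0 0 0.085 0;0 0 0 0.085 0;0 0 0 0.085 0;0 0 0 0.085 0;0 0 0 0.085 0;0 0 0 0.085 0' 40
python3 -m crank '0 0 0 0.085 0;0 0 0 0.088 0;0 0 0 0 0;0 0 0 0 0' 40
python3 - <<'E'
from h import *
plan([.4685,-.2715,.007],3.85)
c=snap('top','t2.png');s=snap('side','s2.png')
cv2.imwrite('pics/c4.png',np.hstack([cv2.resize(cv2.convertScaleAbs(c['img'][150:290,290:430],alpha=1.5),(400,400),interpolation=2),cv2.resize(s['img'][220:370,190:340],(400,400),interpolation=2)]))
E
```

```text
time: 4.6
ee_pos: [0.4666, -0.2744, 0.0438]
eef_rot: [-0.05, 0.999, -0.001, -0.001]
ft_force: [0.3, 0.3, -4.3]
width: 0.0496
grip_force: 40.0
time: 5.6
ee_pos: [0.4675, -0.2703, 0.0438]
eef_rot: [0.579, 0.815, 0.0, -0.001]
ft_force: [0.3, -0.1, -3.7]
width: 0.0493
grip_force: 40.0
time: 6.0
ee_pos: [0.4675, -0.271, 0.044]
eef_rot: [0.681, 0.732, -0.0, -0.0]
ft_force: [-0.6, -0.5, -3.3]
width: 0.0496
grip_force: 40.0
cur [0.4675, -0.271, 0.044] 4.15 t 6.0 yaw 0.0033 shift [-0.003, 0.005, 0.185] F [-0.6 -0.5 -3.3] w 0.0496 40.0
```

View pics/c4.png

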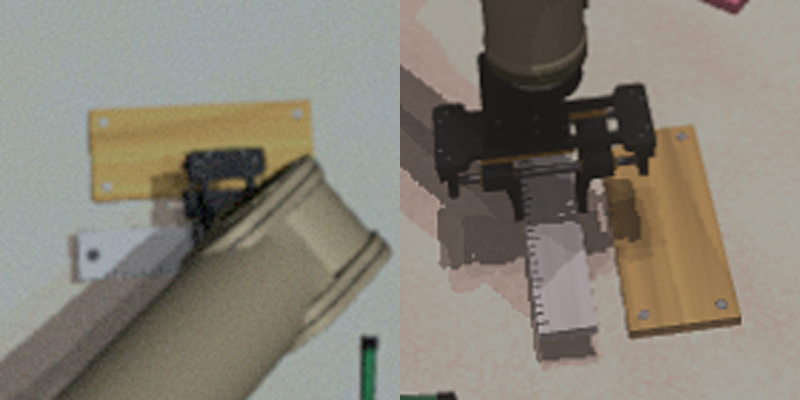

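The rule hangs level about 25 mm in front of the board, with its dot end at left crop (92,255). I'll lower it, open slightly and rise.

```bash
python3 -m crank '0 0 0.07 0.0033 0;0 0 0.07 0 0;0 0 0.045 0 0;0 0 0.005 0 0;0 0 0 0 0.35;0 0 0 0 0.35;0 0 0 0 0.35;0 0 -0.1 0 0.35;0 0 -0.15 0 0.35;0 0 -0.15 0 1' 40
python3 - <<'E'
from h import *
plan([.4,-.275,.09],93.85)
E
```

```text
time: 7.1
ee_pos: [0.4674, -0.272, 0.0875]
eef_rot: [0.685, 0.729, -0.0, -0.0]
ft_force: [0.2, 0.2, 0.1]
width: 0.0616
grip_force: 0.0
cur [0.4674, -0.272, 0.0875] 3.55 t 7.1 yaw -1.0033 shift [0.337, 0.008, -0.012] F [0.2 0.2 0.1] w 0.0616 0.0
```

```bash
python3 -m crank '0 0 0 0.0907 1;0 0 0 0.0907 1;0 0 0 0.0907 1;0 0 0 0.0907 1;0 0 0 0.0907 1;0 0 0 0.0907 1;0 0 0 0.0907 1;0 0 0 0.0907 1;0 0 0 0.0907 1;0 0 0 0.0907 1' 40
python3 -m crank '0 0 0 0.0907 1;-0.15 0 0 0 1;-0.15 0 0 0 1;0 0 0.1 0 1;0 0 0.15 0 1;0 0 0.14 0 1;0 0 0 0 1' 40
python3 - <<'E'
from h import *
plan([.4,-.275,.005],-86.15)
c=snap('top','t3.png');s=snap('side','s3.png')
cv2.imwrite('pics/c5.png',np.hstack([cv2.resize(cv2.convertScaleAbs(c['img'][150:290,290:430],alpha=1.5),(400,400),interpolation=2),cv2.resize(s['img'][220:370,190:340],(400,400),interpolation=2)]))
E
```

```text
time: 8.1
ee_pos: [0.4679, -0.2719, 0.0868]
eef_rot: [0.995, 0.101, 0.0, 0.0]
ft_force: [0.5, 0.3, 0.6]
width: 0.0867
grip_force: 0.0
time: 8.8
ee_pos: [0.4062, -0.2749, 0.0065]
eef_rot: [0.999, 0.033, -0.002, -0.001]
ft_force: [-0.4, 0.6, 1.1]
width: 0.0871
grip_force: 0.0
cur [0.4062, -0.2749, 0.0065] -86.24 t 8.8 yaw -0.001 shift [-0.031, -0.002, 0.008] F [-0.4  0.6  1.1] w 0.0871 0.0
```

View pics/c5.png

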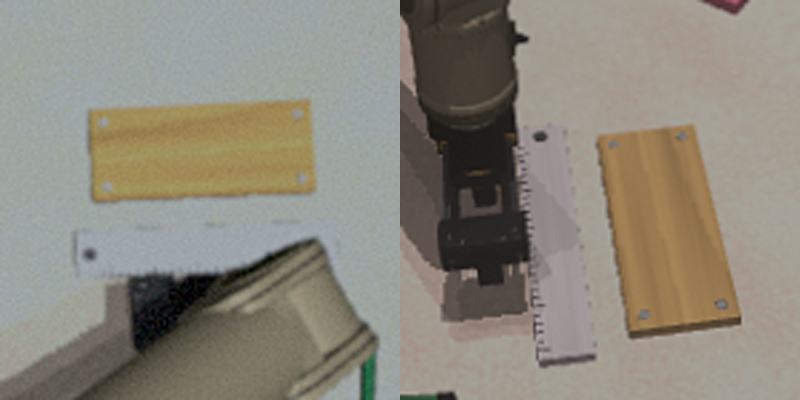

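The rule lies parallel to the board with a gap of about 28 mm. The two open fingers sit on its robot side, with tool +x pointing at the board. Next is the push.

```bash
python3 -m crank '0.05 0 0 0 1;0.05 0 0 0 1;0.04 0 0 0 1;0.03 0 0 0 1;0.03 0 0 0 1;0.03 0 0 0 1;0.02 0 0 0 1' 40
python3 -m crank '0.01 0 0 0 1;0.01 0 0 0 1;0.01 0 0 0 1' 40
```

```text
time: 9.6
ee_pos: [0.458, -0.2727, 0.0085]
eef_rot: [0.999, 0.033, -0.0, 0.0]
ft_force: [-3.9, 0.3, 3.4]
width: 0.0868
grip_force: 2.3
time: 9.9
ee_pos: [0.4632, -0.2723, 0.0084]
eef_rot: [0.999, 0.033, -0.0, -0.0]
ft_force: [-10.9, -1.6, 4.8]
width: 0.087
grip_force: 5.9
```

```bash
python3 -m crank '0.01 0 0 0 1;0.01 0 0 0 1' 40
```

```text
time: 10.1
ee_pos: [0.4636, -0.2724, 0.008]
eef_rot: [0.999, 0.032, -0.003, -0.001]
ft_force: [-24.1, 0.5, 15.8]
width: 0.0873
grip_force: 12.0
```

The force jumped at x≈0.4635, so the rule is against the board. I'll back off and look.

```bash
python3 -m crank '-0.05 0 0 0 1;-0.1 0 0 0 1;-0.1 0 -0.1 0 1;0 0.2 -0.2 0 0.38;0 -0.2 -0.2 0 0.38;0 -0.2 -0.2 0 0.38;0 -0.2 -0.2 0 0.38;0 -0.2 0 0 0.38;0 -0.2 0 0 0.38;0 -0.2 0 0 0.38' 40
cat > chk.py <<'E'
from h import *
import sys
n=sys.argv[1];st()
c=snap('top',n+'t.png');s=snap('side',n+'s.png')
cv2.imwrite('pics/'+n+'.png',np.hstack([cv2.resize(cv2.convertScaleAbs(c['img'][150:290,290:430],alpha=1.5),(400,400),interpolation=2),cv2.resize(s['img'][220:370,190:340],(400,400),interpolation=2)]))
E
python3 chk.py c6
```

```text
time: 11.1
ee_pos: [0.4079, -0.1214, 0.1453]
eef_rot: [0.999, 0.034, -0.001, -0.006]
ft_force: [0.9, 0.1, -1.0]
width: 0.0602
grip_force: 0.0
t 11.1 p [ 0.4079 -0.1214  0.1453] xax [ 0.998  0.068 -0.001] yax [ 0.068 -0.998 -0.012] zax [-0.002  0.012 -1.   ] F [ 0.9  0.1 -1. ] w 0.060201472436748234 0.0
```

View pics/c6.png

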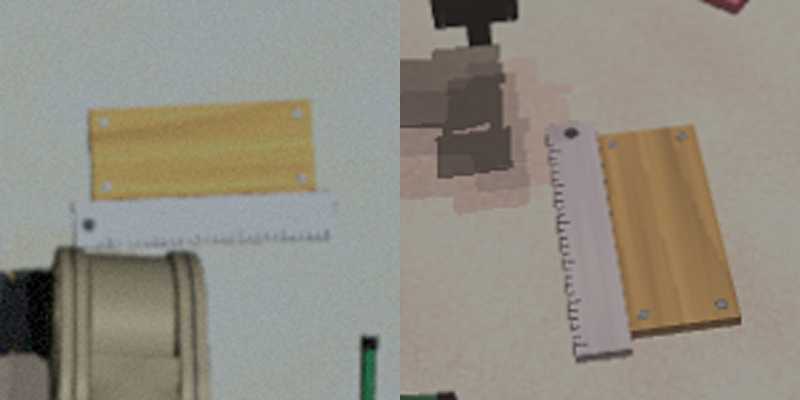

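Flush in both views, and centred on the board: rule ends at left crop columns 72 and 335, board ends at 91 and 313. The rule lies where intended, so I'll compute its centre and the approach to the nearest weight.

```bash
python3 - <<'E'
from h import *
c=cams.camera('top')
p=atz(c,np.array([(75,203),(335,192),(330,241),(78,248)])/(400/140)+[290,150],.012);print(p.round(4).tolist(),p.mean(0))
s=cams.camera('side')
q=atz(s,(np.array([(548,127),(594,122),(632,349),(577,356)])-[400,0])/(400/150)+[190,220],.012);print(q.round(4).tolist(),q.mean(0))
plan([.518,.1425,.215],-91.4)
E
```

```text
[[0.5106, -0.1298, 0.012], [0.5289, -0.4088, 0.012], [0.4762, -0.4034, 0.012], [0.4623, -0.1338, 0.012]] [ 0.49448658 -0.26893278  0.012     ]
[[0.468, -0.1371, 0.012], [0.5152, -0.1341, 0.012], [0.5338, -0.4116, 0.012], [0.4859, -0.4149, 0.012]] [ 0.50071437 -0.27442431  0.012     ]
cur [0.4073, -0.1228, 0.1444] -85.99 t 11.3 yaw 0.0601 shift [0.521, -1.34, -0.353] F [ 0.1 -1.5 -0.1] w 0.0602 0.0
```

```bash
python3 -m crank '0 0 -0.18 0.06 0.38;0 -0.19 -0.17 0 0.38;0 -0.19 0 0 0.38;0 -0.19 0 0 0.38;0.1 -0.19 0 0 0.38;0.1 -0.19 0 0 0.38;0.1 -0.19 0 0 0.38;0.1 -0.2 0 0 0.38;0.12 0 0 0 0.38;0 0 0 0 0.38' 40
python3 - <<'E'
from h import *
plan([.518,.1425,.122],-91.4)
c=snap('top');s=snap('side')
cv2.imwrite('pics/c7.png',np.hstack([cv2.resize(cv2.convertScaleAbs(c['img'][150:250,150:250],alpha=1.5),(400,400),interpolation=2),cv2.resize(s['img'][110:210,220:320],(400,400),interpolation=2)]))
E
```

```text
time: 12.3
ee_pos: [0.521, 0.1396, 0.2135]
eef_rot: [1.0, -0.014, -0.003, -0.001]
ft_force: [0.0, -1.6, -0.7]
width: 0.06
grip_force: 0.0
cur [0.521, 0.1396, 0.2135] -91.56 t 12.3 yaw -0.0018 shift [-0.015, -0.014, 0.457] F [ 0.  -1.6 -0.7] w 0.06 0.0
```

View pics/c7.png

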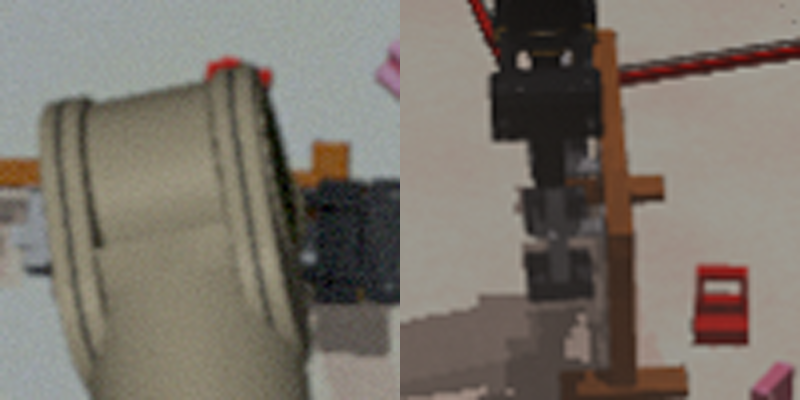

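The fingers straddle weight d, whose block sits at right crop columns 527 to 592. I'll check its x by projecting model points into the side view.

```bash
python3 - <<'E'
from h import *
s=cams.camera('side');f=lambda P:((proj(s,P)-[220,110])*4).round(0).tolist()
e=read_state()['ee_pos'];print('tcp',f([e,np.array(e)+[0,0,.03]]))
for x in(.512,.518,.524): print(x,'block front edge bottom',f([[x-.025,.12,.098],[x+.025,.12,.098],[x,.122,.15]]))
E
```

```text
tcp [[147.0, 157.0], [145.0, 121.0]]
0.512 block front edge bottom [[112.0, 303.0], [179.0, 299.0], [142.0, 243.0]]
0.518 block front edge bottom [[120.0, 303.0], [187.0, 299.0], [151.0, 243.0]]
0.524 block front edge bottom [[128.0, 302.0], [195.0, 298.0], [159.0, 242.0]]
```

```bash
python3 -m crank '0 -0.014 0.15 0 0.38;0 0 0.15 0 0.38;0 0 0.1 0 0.38;0 0 0.05 0 0.38;0 0 0 0 -0.3;0 0 0 0 -0.3;0 0 0 0 -0.3;0 0 0 0 -0.3;0 0 0 0 -0.3' 45
python3 -m crank '0 0 -0.04 0 -0.3;0 0 -0.045 0 -0.3;0 0 0 0 -0.3' 45
```

```text
time: 13.35
ee_pos: [0.5184, 0.1435, 0.1256]
eef_rot: [1.0, -0.013, -0.003, -0.004]
ft_force: [-1.7, -1.6, 7.2]
width: 0.0412
grip_force: 44.8
time: 13.65
ee_pos: [0.5186, 0.1437, 0.1429]
eef_rot: [1.0, -0.013, -0.003, -0.004]
ft_force: [1.0, -0.3, -2.7]
width: 0.0404
grip_force: 44.8
```

```bash
python3 -m crank '-0.08 0 0 0 -0.3;-0.12 0 0 0 -0.3;-0.15 0 0 0 -0.3;-0.05 0 0 0 -0.3;0 0.05 0.1 0 -0.3;0 0.1 0.15 0 -0.3;0 0.18 0.08 0 -0.3;0 0.18 0 0 -0.3;0 0.18 0 0 -0.3;0 0.18 0 0 -0.3' 45
python3 -c "
from h import *
plan([.504,-.3758,.075],-86.2)"
```

```text
time: 14.65
ee_pos: [0.4325, -0.0292, 0.075]
eef_rot: [1.0, -0.013, -0.004, -0.004]
ft_force: [0.8, -0.1, -3.5]
width: 0.0407
grip_force: 44.8
cur [0.4325, -0.0292, 0.075] -91.51 t 14.7 yaw -0.059 shift [0.242, 1.753, -0.0] F [ 0.8 -0.1 -3.5] w 0.0407 44.8
```

```bash
python3 -m crank '0 0 0 -0.059 -0.3;0.026 0.19 0 0 -0.3;0.027 0.19 0 0 -0.3;0.027 0.2 0 0 -0.3;0.027 0.2 0 0 -0.3;0.027 0.2 0 0 -0.3;0.027 0.2 0 0 -0.3;0.027 0.2 0 0 -0.3;0.027 0.2 0 0 -0.3;0.027 0.173 0 0 -0.3' 45
python3 -m crank '0 0 0 0 -0.3;0 0 0 0 -0.3' 45
python3 - <<'E'
from h import *
plan([.504,-.3758,.042],-86.2)
c=snap('top');s=snap('side')
cv2.imwrite('pics/c8.png',np.hstack([cv2.resize(cv2.convertScaleAbs(c['img'][150:290,290:430],alpha=1.5),(400,400),interpolation=2),cv2.resize(s['img'][220:370,190:340],(400,400),interpolation=2)]))
f=lambda P:((proj(s,P)-[190,220])*400/150+[400,0]).round(0).tolist()
e=np.array(read_state()['ee_pos']);u=e-[0,0,.0276];print(f([u+[-.025,-.022,0],u+[.025,-.022,0]]))
E
```

```text
time: 15.65
ee_pos: [0.5043, -0.3765, 0.0717]
eef_rot: [0.999, 0.033, -0.004, -0.003]
ft_force: [-0.0, -0.6, -1.6]
width: 0.041
grip_force: 44.8
time: 15.85
ee_pos: [0.5038, -0.3752, 0.0716]
eef_rot: [0.999, 0.032, -0.004, -0.003]
ft_force: [-0.2, 1.4, -2.5]
width: 0.0404
grip_force: 44.8
cur [0.5038, -0.3752, 0.0716] -86.29 t 15.8 yaw -0.001 shift [0.001, 0.003, 0.148] F [-0.2  1.4 -2.5] w 0.0404 44.8
[[567.0, 316.0], [625.0, 312.0]]
```

View pics/c8.png

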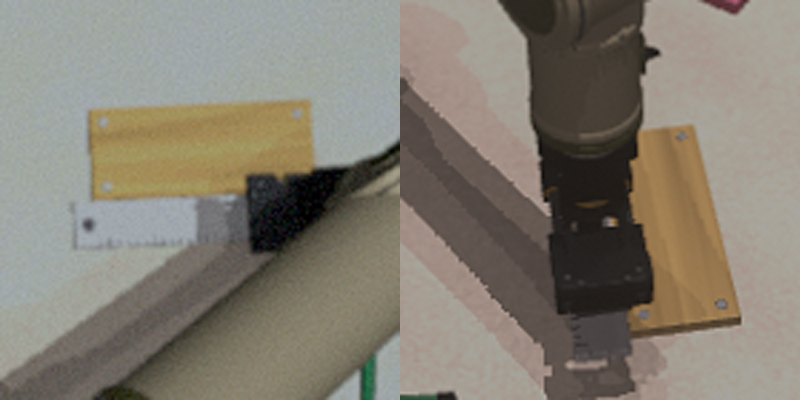

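The rule hasn't moved (dot at left crop (88,225)) and the weight is over its far end. I'll lower it and release.

```bash
python3 -m crank '0 0 0.08 0 -0.3;0 0 0.04 0 -0.3;0 0 0.02 0 -0.3;0 0 0.01 0 -0.3;0 0 0 0 -0.3' 45
```

```text
time: 16.45
ee_pos: [0.504, -0.3742, 0.0418]
eef_rot: [0.999, 0.033, -0.004, -0.004]
ft_force: [-0.1, -0.8, -2.8]
width: 0.0403
grip_force: 44.8
```

```bash
python3 -m crank '0 0 0.007 0 -0.3;0 0 0.006 0 -0.3;0 0 0 0 -0.3' 45
```

```text
time: 16.75
ee_pos: [0.5042, -0.3745, 0.0399]
eef_rot: [0.999, 0.033, -0.003, -0.003]
ft_force: [0.2, 0.1, 0.1]
width: 0.0407
grip_force: 44.8
```

```bash
python3 -m crank '0 0 0 0 0.15;0 0 0 0 0.15;0 0 -0.08 0 0.15;0 0 -0.15 0 0.3;0 -0.05 -0.2 0 0.38;0 -0.15 -0.2 0 0.38;0 -0.2 -0.2 0 0.38;0 -0.2 0 0 0.38;0 -0.2 0 0 0.38;0 -0.2 0 0 0.38' 45
python3 - <<'E'
from h import *
plan([.5245,.2287,.207],-91.4)
c=snap('top');s=snap('side')
cv2.imwrite('pics/c9.png',np.hstack([cv2.resize(cv2.convertScaleAbs(c['img'][150:290,290:430],alpha=1.5),(400,400),interpolation=2),cv2.resize(s['img'][220:370,190:340],(400,400),interpolation=2)]))
E
```

```text
time: 17.75
ee_pos: [0.4921, -0.1795, 0.2033]
eef_rot: [0.999, 0.033, -0.003, -0.004]
ft_force: [0.1, 0.3, 0.6]
width: 0.0601
grip_force: 0.0
cur [0.4921, -0.1795, 0.2033] -86.26 t 17.8 yaw 0.0571 shift [0.112, -2.044, -0.018] F [0.1 0.3 0.6] w 0.0601 0.0
```

View pics/c9.png

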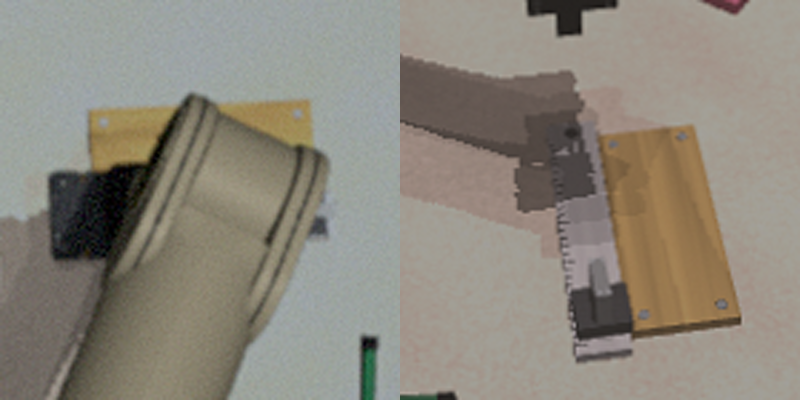

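Weight d stands on the centreline near the far end of the rule, and the rule is still flush. Next is weight c.

```bash
python3 -m crank '0 0 -0.02 0.057 0.38;0.01 -0.2 0 0 0.38;0.01 -0.22 0 0 0.38;0.01 -0.22 0 0 0.38;0.01 -0.22 0 0 0.38;0.01 -0.22 0 0 0.38;0.01 -0.22 0 0 0.38;0.01 -0.22 0 0 0.38;0.02 -0.22 0 0 0.38;0.02 -0.22 0 0 0.38' 45
python3 -m crank '0 -0.08 0 0 0.38;0 0 0 0 0.38' 45
python3 - <<'E'
from h import *
plan([.5245,.2287,.1256],-91.4)
E
```

```text
time: 18.85
ee_pos: [0.5241, 0.2119, 0.2099]
eef_rot: [1.0, -0.012, -0.003, -0.004]
ft_force: [0.8, 0.4, 0.5]
width: 0.06
grip_force: 0.0
time: 19.05
ee_pos: [0.5238, 0.229, 0.2091]
eef_rot: [1.0, -0.01, -0.004, -0.003]
ft_force: [-0.2, -0.1, -0.6]
width: 0.0599
grip_force: 0.0
cur [0.5238, 0.229, 0.2091] -91.16 t 19.1 yaw 0.0027 shift [0.003, 0.001, 0.417] F [-0.2 -0.1 -0.6] w 0.0599 0.0
```

```bash
python3 -m crank '0 0 0.15 0 0.38;0 0 0.15 0 0.38;0 0 0.08 0 0.38;0 0 0.037 0 0.38;0 0 0 0 -0.3;0 0 0 0 -0.3;0 0 0 0 -0.3;0 0 0 0 -0.3;0 0 0 0 -0.3' 45
python3 -m crank '0 0 -0.04 0 -0.3;0 0 -0.045 0 -0.3;0 0 0 0 -0.3' 45
```

```text
time: 19.95
ee_pos: [0.524, 0.2279, 0.1266]
eef_rot: [1.0, -0.012, -0.003, -0.004]
ft_force: [-1.3, 1.5, 6.2]
width: 0.0409
grip_force: 44.9
time: 20.25
ee_pos: [0.5239, 0.2273, 0.1436]
eef_rot: [1.0, -0.012, -0.003, -0.004]
ft_force: [0.3, 0.7, -3.2]
width: 0.0405
grip_force: 44.9
```

```bash
python3 -m crank '-0.08 0 0 0 -0.3;-0.12 0 0 0 -0.3;-0.15 0 0 0 -0.3;-0.05 0 0 0 -0.3;0 0.05 0.1 0 -0.3;0 0.1 0.15 0 -0.3;0 0.18 0.08 0 -0.3;0 0.18 0 0 -0.3;0 0.18 0 0 -0.3;0 0.18 0 0 -0.3' 45
python3 - <<'E'
from h import *
plan([.4993,-.305,.075],-86.2)
# rule check: compare with last pictures
s=snap('side','n1s.png');
E
```

```text
time: 21.25
ee_pos: [0.4389, 0.054, 0.0758]
eef_rot: [1.0, -0.012, -0.004, -0.003]
ft_force: [1.2, -0.3, -4.0]
width: 0.0405
grip_force: 44.9
cur [0.4389, 0.054, 0.0758] -91.35 t 21.2 yaw -0.0572 shift [0.183, 1.811, 0.004] F [ 1.2 -0.3 -4. ] w 0.0405 44.9
```

```bash
cat > rc.py <<'E'
from h import *
import sys
ref=cv2.imread('pics/c6s.png');im=snap('side',sys.argv[1])['img']
for nm,(u,v,h) in dict(dot=(254,269,9),end=(267,350,9)).items():
    t=ref[v-h:v+h+1,u-h:u+h+1];w=im[v-h-12:v+h+13,u-h-12:u+h+13]
    r=cv2.matchTemplate(w,t,5);_,q,_,l=cv2.minMaxLoc(r);print(nm,'score',round(q,2),'shift px',l[0]-12,l[1]-12)
E
python3 -m crank '0 0 0 -0.057 -0.3;0.02 0.19 0 0 -0.3;0.02 0.19 0 0 -0.3;0.02 0.2 0 0 -0.3;0.02 0.2 0 0 -0.3;0.02 0.2 0 0 -0.3;0.02 0.2 0 0 -0.3;0.02 0.2 0 0 -0.3;0.02 0.2 0 0 -0.3;0.02 0.2 0 0 -0.3' 45
python3 -m crank '0 0.03 0 0 -0.3;0 0 0 0 -0.3' 45
python3 -c "
from h import *
plan([.4993,-.305,.043],-86.2)"
python3 rc.py n2s.png
```

```text
time: 22.3
ee_pos: [0.4987, -0.2987, 0.0726]
eef_rot: [0.999, 0.033, -0.004, -0.004]
ft_force: [0.7, 0.1, -2.6]
width: 0.0404
grip_force: 44.9
time: 22.5
ee_pos: [0.4981, -0.305, 0.0727]
eef_rot: [0.999, 0.032, -0.004, -0.003]
ft_force: [0.2, 1.1, -2.8]
width: 0.0407
grip_force: 44.9
cur [0.4981, -0.305, 0.0727] -86.36 t 22.5 yaw -0.0018 shift [0.006, 0.001, 0.148] F [ 0.2  1.1 -2.8] w 0.0407 44.9
dot score 0.27 shift px -1 -12
end score 0.38 shift px -1 -9
```

```bash
python3 - <<'E'
import cv2,numpy as np
f=lambda n:cv2.resize(cv2.imread(n)[230:360,220:320],(400,520),interpolation=2)
cv2.imwrite('pics/v1.png',np.hstack([f('pics/n1s.png'),f('pics/n2s.png')]))
E
```

```text
(no output)
```

View pics/v1.png

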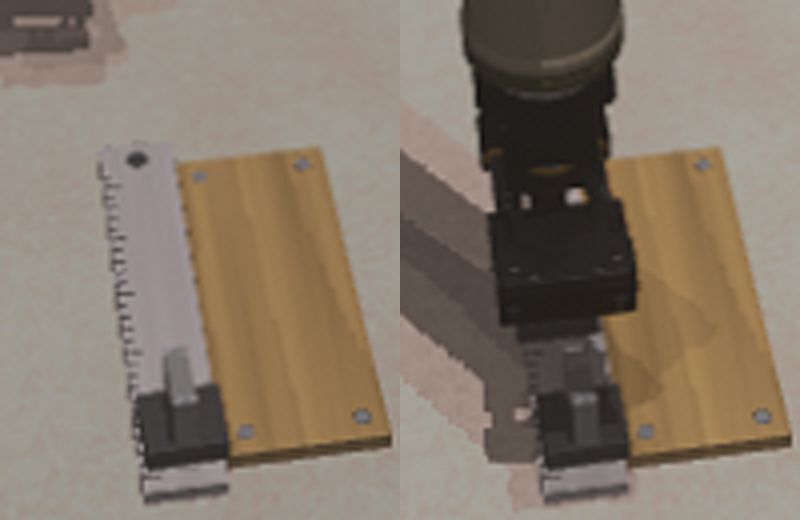

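Both pictures show the rule flush and unmoved (near end at (145..225,490) in each). I'll lower weight c.

```bash
python3 -m crank '0 0 0.08 0 -0.3;0 0 0.04 0 -0.3;0 0 0.02 0 -0.3;0 0 0.01 0 -0.3;0 0 0.006 0 -0.3;0 0 0 0 -0.3' 45
```

```text
time: 23.15
ee_pos: [0.4986, -0.3029, 0.0419]
eef_rot: [0.999, 0.033, -0.004, -0.003]
ft_force: [0.0, 0.3, -3.7]
width: 0.0405
grip_force: 44.9
```

```bash
python3 -m crank '0 0 0.005 0 -0.3;0 0 0.005 0 -0.3;0 0 0 0 -0.3' 45
```

```text
time: 23.45
ee_pos: [0.4987, -0.3032, 0.0406]
eef_rot: [0.999, 0.033, -0.003, -0.004]
ft_force: [-2.4, 1.9, 6.1]
width: 0.041
grip_force: 44.9
```

Contact. Release and go to weight b at (0.529, 0.3137).

```bash
python3 -m crank '0 0 0 0 0.15;0 0 0 0 0.15;0 0 -0.08 0 0.15;0 0 -0.15 0 0.3;0 -0.05 -0.2 0 0.38;0 -0.15 -0.2 0 0.38;0 -0.2 -0.2 0 0.38;0 -0.2 0 0 0.38;0 -0.2 0 0 0.38;0 -0.2 0 0 0.38' 45
python3 -m crank '0 -0.2 0 0.057 0.38;0.02 -0.22 0 0 0.38;0.02 -0.22 0 0 0.38;0.02 -0.22 0 0 0.38;0.02 -0.22 0 0 0.38;0.02 -0.22 0 0 0.38;0.02 -0.22 0 0 0.38;0.02 -0.22 0 0 0.38' 45
python3 - <<'E'
from h import *
plan([.529,.3137,.21],-91.4)
E
python3 rc.py n3s.png
```

```text
time: 24.45
ee_pos: [0.4866, -0.1081, 0.2036]
eef_rot: [0.999, 0.033, -0.003, -0.004]
ft_force: [0.1, 0.8, 0.5]
width: 0.06
grip_force: 0.0
time: 25.25
ee_pos: [0.5196, 0.2396, 0.2059]
eef_rot: [1.0, -0.012, -0.003, -0.004]
ft_force: [0.9, 0.0, -0.2]
width: 0.06
grip_force: 0.0
cur [0.5196, 0.2396, 0.2059] -91.37 t 25.2 yaw 0.0003 shift [0.038, -0.371, -0.02] F [ 0.9  0.  -0.2] w 0.06 0.0
dot score 0.96 shift px 0 0
end score 0.45 shift px -1 -9
```

```bash
python3 -m crank '0.02 -0.19 -0.02 0 0.38;0.018 -0.18 0 0 0.38;0 0 0 0 0.38' 45
python3 -c "
from h import *
plan([.529,.3137,.1256],-91.4)
s=cams.camera('side');print(proj(s,[[x+d,.313-.022,.098] for x in(.523,.529,.535) for d in(-.025,.025)]).round(1).tolist())"
```

```text
time: 25.6
ee_pos: [0.5276, 0.3173, 0.2094]
eef_rot: [1.0, -0.008, -0.004, -0.004]
ft_force: [-1.0, -0.0, -0.6]
width: 0.06
grip_force: 0.0
cur [0.5276, 0.3173, 0.2094] -90.97 t 25.6 yaw 0.0048 shift [0.007, 0.018, 0.419] F [-1.  -0.  -0.6] w 0.06 0.0
[[250.1, 154.8], [265.2, 154.0], [251.9, 154.7], [267.0, 153.9], [253.7, 154.6], [268.9, 153.8]]
```

```bash
python3 -m crank '0.007 0.012 0.15 0 0.38;0 0 0.15 0 0.38;0 0 0.08 0 0.38;0 0 0.037 0 0.38;0 0 0 0 -0.3;0 0 0 0 -0.3;0 0 0 0 -0.3;0 0 0 0 -0.3;0 0 0 0 -0.3' 45
python3 -m crank '0 0 -0.04 0 -0.3;0 0 -0.045 0 -0.3;0 0 0 0 -0.3' 45
```

```text
time: 26.55
ee_pos: [0.53, 0.3105, 0.1269]
eef_rot: [1.0, -0.012, -0.003, -0.004]
ft_force: [-0.5, -0.1, 6.7]
width: 0.0407
grip_force: 44.9
time: 26.85
ee_pos: [0.53, 0.3099, 0.144]
eef_rot: [1.0, -0.012, -0.003, -0.004]
ft_force: [0.6, 1.0, -3.1]
width: 0.0411
grip_force: 44.9
```

```bash
python3 -m crank '-0.08 0 0 0 -0.3;-0.12 0 0 0 -0.3;-0.15 0 0 0 -0.3;-0.08 0 0 0 -0.3;0 0.05 0.1 0 -0.3;0 0.1 0.15 0 -0.3;0 0.18 0.08 0 -0.3;0 0.18 0 0 -0.3;0 0.18 0 0 -0.3;0 0.18 0 0 -0.3' 45
python3 - <<'E'
from h import *
plan([.4955,-.2345,.0757],-86.2)
E
python3 rc.py n4s.png
```

```text
time: 27.85
ee_pos: [0.4386, 0.1368, 0.076]
eef_rot: [1.0, -0.012, -0.004, -0.003]
ft_force: [0.5, -0.5, -2.4]
width: 0.0406
grip_force: 44.9
cur [0.4386, 0.1368, 0.076] -91.34 t 27.9 yaw -0.0571 shift [0.161, 1.871, 0.001] F [ 0.5 -0.5 -2.4] w 0.0406 44.9
dot score 0.96 shift px 0 0
end score 0.45 shift px -1 -9
```

```bash
python3 -m crank '0 0 0 -0.057 -0.3;0.016 0.18 0 0 -0.3;0.016 0.2 0 0 -0.3;0.016 0.2 0 0 -0.3;0.016 0.2 0 0 -0.3;0.016 0.2 0 0 -0.3;0.016 0.2 0 0 -0.3;0.016 0.2 0 0 -0.3;0.016 0.2 0 0 -0.3;0.016 0.2 0 0 -0.3' 45
python3 -m crank '0.018 0.091 0 0 -0.3;0 0 0 0 -0.3;0 0 0 0 -0.3' 45
python3 -c "
from h import *
plan([.4955,-.2345,.041],-86.2)"
python3 rc.py n5s.png
```

```text
time: 28.9
ee_pos: [0.4914, -0.2163, 0.0732]
eef_rot: [0.999, 0.033, -0.004, -0.004]
ft_force: [0.8, 0.5, -2.4]
width: 0.0405
grip_force: 44.9
time: 29.2
ee_pos: [0.4958, -0.2326, 0.0729]
eef_rot: [0.999, 0.033, -0.004, -0.004]
ft_force: [-0.3, 1.2, -3.0]
width: 0.0405
grip_force: 44.9
cur [0.4958, -0.2326, 0.0729] -86.25 t 29.2 yaw -0.0005 shift [-0.002, 0.009, 0.16] F [-0.3  1.2 -3. ] w 0.0405 44.9
dot score 0.31 shift px 3 10
end score 0.44 shift px -1 -9
```

```bash
python3 -m crank '0 0 0.08 0 -0.3;0 0 0.04 0 -0.3;0 0 0.02 0 -0.3;0 0 0.01 0 -0.3;0 0 0.005 0 -0.3;0 0 0.005 0 -0.3;0 0 0 0 -0.3' 45
```

```text
time: 29.95
ee_pos: [0.4959, -0.2327, 0.0413]
eef_rot: [0.999, 0.033, -0.004, -0.003]
ft_force: [-0.5, 0.3, -4.0]
width: 0.0406
grip_force: 44.9
```

```bash
python3 -m crank '0 0 0.005 0 -0.3;0 0 0 0 -0.3' 45
```

```text
time: 30.15
ee_pos: [0.496, -0.2328, 0.0409]
eef_rot: [0.999, 0.033, -0.003, -0.004]
ft_force: [-2.6, 1.6, 4.8]
width: 0.0407
grip_force: 44.9
```

Contact. Release and go to weight a at (0.527, 0.3955).

```bash
python3 -m crank '0 0 0 0 0.15;0 0 0 0 0.15;0 0 -0.08 0 0.15;0 0 -0.15 0 0.3;0 -0.05 -0.2 0 0.38;0 -0.15 -0.2 0 0.38;0 -0.2 -0.2 0 0.38;0 -0.2 0 0 0.38;0 -0.2 0 0 0.38;0 -0.2 0 0 0.38' 45
python3 -m crank '0 -0.2 0 0.057 0.38;0.02 -0.22 0 0 0.38;0.02 -0.22 0 0 0.38;0.02 -0.22 0 0 0.38;0.02 -0.22 0 0 0.38;0.02 -0.22 0 0 0.38;0.02 -0.22 0 0 0.38;0.02 -0.22 0 0 0.38' 45
python3 - <<'E'
from h import *
plan([.527,.3965,.21],-91.4)
E
python3 rc.py n6s.png
```

```text
time: 31.15
ee_pos: [0.484, -0.0376, 0.2043]
eef_rot: [0.999, 0.033, -0.003, -0.004]
ft_force: [1.1, 0.5, -0.0]
width: 0.0598
grip_force: 0.0
time: 31.95
ee_pos: [0.5169, 0.31, 0.2064]
eef_rot: [1.0, -0.012, -0.003, -0.004]
ft_force: [0.9, -0.0, 0.5]
width: 0.0602
grip_force: 0.0
cur [0.5169, 0.31, 0.2064] -91.36 t 31.9 yaw 0.0005 shift [0.04, -0.434, -0.018] F [ 0.9 -0.   0.5] w 0.0602 0.0
dot score 0.85 shift px 0 0
end score 0.44 shift px -1 -9
```

```bash
python3 -m crank '0.02 -0.2 -0.02 0 0.38;0.025 -0.2 0 0 0.38;0 -0.02 0 0 0.38;0 0 0 0 0.38' 45
python3 -c "
from h import *
plan([.527,.3965,.1265],-91.4)"
```

```text
time: 32.4
ee_pos: [0.5274, 0.393, 0.21]
eef_rot: [1.0, -0.011, -0.003, -0.003]
ft_force: [0.3, 0.0, 0.0]
width: 0.06
grip_force: 0.0
cur [0.5274, 0.393, 0.21] -91.24 t 32.4 yaw 0.0017 shift [-0.003, -0.017, 0.418] F [0.3 0.  0. ] w 0.06 0.0
```

```bash
python3 -m crank '0 -0.015 0.15 0 0.38;0 0 0.15 0 0.38;0 0 0.08 0 0.38;0 0 0.037 0 0.38;0 0 0 0 -0.3;0 0 0 0 -0.3;0 0 0 0 -0.3;0 0 0 0 -0.3;0 0 0 0 -0.3' 45
python3 -m crank '0 0 -0.04 0 -0.3;0 0 -0.045 0 -0.3;0 0 0 0 -0.3' 45
```

```text
time: 33.3
ee_pos: [0.5277, 0.3961, 0.1275]
eef_rot: [1.0, -0.012, -0.003, -0.004]
ft_force: [-1.3, -0.2, 6.4]
width: 0.0403
grip_force: 44.9
time: 33.6
ee_pos: [0.5277, 0.3957, 0.1446]
eef_rot: [1.0, -0.012, -0.003, -0.004]
ft_force: [0.1, -1.0, -2.9]
width: 0.0404
grip_force: 44.9
```

```bash
python3 -m crank '-0.08 0 0 0 -0.3;-0.12 0 0 0 -0.3;-0.15 0 0 0 -0.3;-0.08 0 0 0 -0.3;0 0.05 0.1 0 -0.3;0 0.1 0.15 0 -0.3;0 0.18 0.08 0 -0.3;0 0.18 0 0 -0.3;0 0.18 0 0 -0.3;0 0.18 0 0 -0.3' 45
python3 - <<'E'
from h import *
plan([.4910,-.1650,.0757],-86.2)
E
python3 rc.py n7s.png
```

```text
time: 34.6
ee_pos: [0.4364, 0.2225, 0.0765]
eef_rot: [1.0, -0.012, -0.004, -0.003]
ft_force: [1.4, 0.0, -3.6]
width: 0.0405
grip_force: 44.9
cur [0.4364, 0.2225, 0.0765] -91.34 t 34.6 yaw -0.0571 shift [0.144, 1.951, 0.004] F [ 1.4  0.  -3.6] w 0.0405 44.9
dot score 0.85 shift px 0 0
end score 0.44 shift px -1 -9
```

```bash
python3 -m crank '0 0 0 -0.057 -0.3;0.014 0.18 0 0 -0.3;0.014 0.2 0 0 -0.3;0.014 0.2 0 0 -0.3;0.014 0.2 0 0 -0.3;0.014 0.2 0 0 -0.3;0.014 0.2 0 0 -0.3;0.014 0.2 0 0 -0.3;0.014 0.2 0 0 -0.3;0.014 0.2 0 0 -0.3' 45
python3 -m crank '0.016 0.17 0 0 -0.3;0 0 0 0 -0.3;0 0 0 0 -0.3' 45
python3 -c "
from h import *
plan([.491,-.165,.041],-86.2)"
```

```text
time: 35.65
ee_pos: [0.4855, -0.1308, 0.0741]
eef_rot: [0.999, 0.033, -0.003, -0.004]
ft_force: [0.8, 0.4, -4.4]
width: 0.0409
grip_force: 44.9
time: 35.95
ee_pos: [0.4905, -0.164, 0.0736]
eef_rot: [0.999, 0.032, -0.004, -0.003]
ft_force: [0.1, 0.3, -3.6]
width: 0.0412
grip_force: 44.9
cur [0.4905, -0.164, 0.0736] -86.33 t 36.0 yaw -0.0014 shift [0.002, 0.005, 0.163] F [ 0.1  0.3 -3.6] w 0.0412 44.9
```

```bash
python3 -m crank '0 0 0.08 0 -0.3;0 0 0.04 0 -0.3;0 0 0.02 0 -0.3;0 0 0.01 0 -0.3;0 0 0.005 0 -0.3;0 0 0.005 0 -0.3;0 0 0 0 -0.3' 45
```

```text
time: 36.65
ee_pos: [0.4906, -0.163, 0.0418]
eef_rot: [0.999, 0.033, -0.004, -0.004]
ft_force: [0.2, 0.4, -3.4]
width: 0.0406
grip_force: 44.9
```

```bash
python3 -m crank '0 0 0.005 0 -0.3;0 0 0 0 -0.3' 45; python3 -m crank '0 0 0.003 0 -0.3;0 0 0 0 -0.3' 45
```

```text
time: 36.85
ee_pos: [0.4908, -0.1631, 0.0415]
eef_rot: [0.999, 0.033, -0.003, -0.004]
ft_force: [-3.7, 1.4, 8.0]
width: 0.0408
grip_force: 44.9
time: 37.05
ee_pos: [0.4908, -0.1631, 0.0414]
eef_rot: [0.999, 0.033, -0.003, -0.004]
ft_force: [-7.3, 2.1, 17.3]
width: 0.0404
grip_force: 44.9
```

Contact. I'll ease off, release, go up and clear, then look.

```bash
python3 -m crank '0 0 -0.003 0 -0.3;0 0 0 0 0.15;0 0 0 0 0.15;0 0 -0.08 0 0.15;0 0 -0.15 0 0.3;0 0 -0.2 0 0.38;-0.1 -0.2 -0.2 0 0.38;-0.1 -0.22 0 0 0.38;0 -0.22 0 0 0.38;0 -0.22 0 0 0.38' 45
python3 -m crank '0 -0.22 0 0 0.38;0 -0.22 0 0 0.38;0 -0.1 0 0 0.38;0 0 0 0 0.38' 45
python3 chk.py c10
```

```text
time: 38.05
ee_pos: [0.4438, 0.0003, 0.1631]
eef_rot: [0.999, 0.033, -0.002, -0.005]
ft_force: [0.4, 0.9, 0.1]
width: 0.0598
grip_force: 0.0
time: 38.45
ee_pos: [0.4366, 0.1092, 0.1631]
eef_rot: [0.999, 0.035, -0.003, -0.004]
ft_force: [0.6, -0.4, 0.7]
width: 0.0603
grip_force: 0.0
t 38.45 p [0.4366 0.1092 0.1631] xax [ 0.997  0.07  -0.006] yax [ 0.07  -0.997 -0.007] zax [-0.007  0.007 -1.   ] F [ 0.6 -0.4  0.7] w 0.060285651237878754 0.0
```

View pics/c10.png

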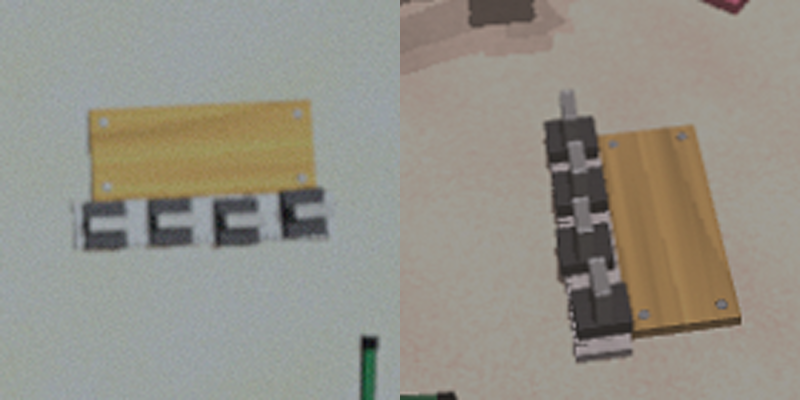

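All four weights stand upright on the rule, at top crop columns 105, 170, 237 and 304. The rule spans columns 72 to 335 and is flush and unmoved, and the robot is clear. I'll hand it in.

```bash
python3 -c "
from bench import workorder
print(workorder.close_job())"
```

```text
the job is handed in; nothing more can be done
None
```

The job is handed in: the straightedge lies flush and centred on the board's robot-facing edge, all four weights stand upright on its centreline, and the cone, tin and chalk were not touched; no verdict came back from the judging.

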